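Moisture check of a fresh coaster in the latched drying case

ROBOT

A 6-joint arm with a two-finger parallel gripper is mounted at the origin on the work surface. World frame = base frame: x ahead of the robot, y to its left, z up, the work surface at z = 0. Lengths are in m, angles in degrees, forces in N, time in s.
With the tool pointing down it reaches from about 0.4 to 0.825 m from the base axis. Payload 7 kg.
Tool frame: the origin (TCP) lies on the centre line of the jaws, within the pads' length; the fingertips stand 19 mm ahead of it and the grasp point (between the pads) is the TCP; z points along the fingers, y is the line along which they close (so a half turn about z gives the same grasp; the last joint's range is limited). The gripper opens to 88 mm and grips with 3 to 60 N. Pads are 19 mm wide; open, the fingers measure 130 mm over their backs; the gripper's body (78 mm by 193 mm) begins 47 mm behind the grasp point.
Start: joints at [-55.113, 20.546, 0.682, 0, -70.136, -16.507], TCP at [0.213, -0.641, 0.246] pointing down, gripper open.
Joint ranges: [-176.03, 176.03], [-82.01, 121.73], [-58.28, 71.71], [-173.87, 95.51], [-174.79, -0.11], [-173.66, 173.66]. Speed limits (degrees/s): [136.94, 136.94, 172.46, 180, 180, 180].

INTERFACE

Orientations are given as [roll, pitch, yaw] about the fixed x, y, z axes, in that order (R = Rz(yaw) Ry(pitch) Rx(roll)).
In Python, from plant import get_state, capture, close_job gives the robot as it stands.
- The arm moves only by the tool apply_moves, never from a script. Its argument "targets" is a list of rows, each a list of 7 numbers: the opening, from 0 (shut) to 1 (fully open), then the shift along the tool's x, y, z normalised to -1 to 1, where 1 is 1000 mm, then the turn, a rotation vector about the tool's x, y, z normalised to -1 to 1, where 1 is 90 degrees. In form: [[claw, tx, ty, tz, ax, ay, az], ...]. A call has 1 to 20 rows; each row shifts and turns the commanded pose from where the row before left it, along the tool's axes as they then stand; what a row does not reach is not made up. A row lasts 1/12 s, in which the tool goes at most 41.7 mm and 7.16 degrees, less where a joint would pass 70% of its speed; a pose out of reach is approached as far as the arm can. A call with a number of a shift or a turn outside -1 to 1 is refused whole. A call with a gripper value outside its range is refused whole. The fingers move at their own pace and stop on an object; "newtons" is the grip in N (left out, the last holds). Time passes only in rows, so rows that do not move let the fingers close. It gives the time, the measured TCP pose, the force, the opening and the grip force at its end, in the units of the state.
- get_state(): the state, without advancing time (a new reading comes with each control period).
- capture(name): name is "side" or "top" or "wrist"; returns a dict with "frame" (384x512x3 uint8, red, green, blue), "range_z" (384x512 float32, m along the optical axis (not along the pixel's ray), 0 where there is no reading), "camera_matrix" (3x3 intrinsics, pixels), "T" (4x4, takes a point from camera to world coordinates). Camera axes: x right, y down, z forward; pixel columns grow to the right and rows downward; lengths in m; the calibration is good to about 2 mm. A picture is of the moment at which its call begins.
- close_job(): hands the job in; it is judged then, once.
The state is a dict: "time_s": time; "joints": joint angles; "qd": joint speeds; "joint_torque": joint torques, N m; "tcp_pos": TCP position; "eef_rot": TCP orientation; "contact_force": force on the tool from outside, world axes, zero at the start; "moment": the same for the moment, N m; "gripper_width": finger opening in m; "gripper_force": force on a finger pad.
Only numpy, scipy, OpenCV 4.12 (cv2) and the standard library are available. Lean on these libraries where they do the work, as an engineer would, in place of code of your own. Each camera call takes 0.05 s, during which the arm holds its last target. There are 200 camera calls.

TASK

Lift the orange paddle to release the drying case and swing its lid up until it stands upright and stays open. Then take the moisture probe from its cradle, touch its stylus gently to the coaster's blue mark and then to its red mark, about half a second each, and lay the probe back in its cradle. Leave the lid open, do not shift the coaster, and leave everything else on the table as it is.

Things in the scene. Friction and masses are not known exactly. Their poses are not given: they have to be found in the camera images.
- case: green drying case, fixed, 190 (its x) x 220 (its y) x 75 mm high without lid, walls 6 mm; origin at the centre of its underside, x points from the latch side (facing the robot) to the hinge side, z up. A rack inside carries the plaster coaster. It may stand left or right, with the cradle on the other side.
- lid (a joint): lid of the case (12 mm thick, mass 0.35 kg), hinged along the case's y on the far upper edge; 0 = shut, grows as its near edge swings up, 1.57 = upright, stop at 1.8 rad. The hinge is stiff (0.5 N m): the lid stays where it is left. Latched by a hidden pawl while the paddle is down.
- hinge (a point): a point on the lid's hinge axis (middle of its length): 95 mm to the case's +x of the case origin and 75 mm above the table
- paddle (a joint): orange paddle latch on the lid's near edge; 0 = down, grows as its free end is lifted relative to the lid, stop at 0.7 rad; spring return, 2 N at the bar at 0, 5 N at the stop. Pivots along the case's y, 155 mm towards the robot from the lid hinge and 18 mm above it. The pawl is clear from about 0.35 rad; lifting on swings the lid too. Once the lid is open the paddle may spring back.
- paddle_grip (a point): centre of the round orange bar that ends the paddle: 18 mm in diameter, 46 mm long along the case's y, 70 mm from the paddle's pivot, axis 35 mm out from the case's near wall and 93 mm above the table when down. Free air below and beside it: pinch it by its two flat ends from above (it turns between the fingers as the lid swings) or hook it from beneath.
- tile: cast plaster coaster, white disc 116 mm across, 16 mm thick, lying loose on the rack inside the case (top face 46 mm above the table, 29 mm below the rim); origin at the centre of its underside. Any yaw.
- mark_blue (a point): centre of the blue test mark (dot 18 mm across) on the coaster's top face, 33 mm from its centre
- mark_red (a point): centre of the red test mark (dot 18 mm across) on the coaster's top face, opposite the blue one, 33 mm from the centre
- probe_center (a point): centre of the moisture probe's black handle: level bar 150 (x) x 24 (y) x 22 (z) mm, edges rounded, 0.13 kg. x points along the bar to the end with the yellow stem, z up. The stem (16 mm diameter) goes straight down from the bar at x = +66 mm to 51 mm below this centre; from it the thin steel stylus reaches 70 mm below this centre.
- stylus: sprung steel stylus of the probe, 7 mm thick; origin at its tip (x +66, y 0, z -70 mm from probe_center while not pressed). It gives way upwards by up to 10 mm (1 N to start, 2.6 N at the end), then it is solid.
- cradle: fixed wooden cradle; base 130 x 70 x 12 mm; two upright yokes 12 mm thick at x = -45 and +45 mm with flat seats 74 mm above the table between flared cheeks (about 30 mm apart at the seat, 45 at the top, 94 mm above the table). 78 mm free between the yokes for fingers. Origin at the centre of its underside, x along the probe's bar to its stem end.
- cradle_rest (a point): where probe_center lies when the probe rests in the cradle: above the cradle's origin, 85 mm above the table
- can: bystander: pink drinks can, 66 mm across, 115 mm tall, stands behind the cradle; origin at its foot
- jar: bystander: white jar with black cap, 60 mm across, 120 mm tall, stands behind the drying case; origin at its foot
- glass: bystander: clear tumbler, 76 mm across, 90 mm tall, at the far middle of the table; origin at its foot
- mould: bystander: flat blue silicone mould disc, 100 mm across, 16 mm high, between case and cradle, nearer the robot; origin at its underside
- frame: bystander: shallow white square mould, 110 x 110 x 25 mm, on the right; origin at its underside
- spatula: bystander: spatula about 200 mm long, on the left; origin on its underside
- sander: bystander: cork sanding block 100 x 60 x 30 mm, on the left; origin at its underside
Mind the look-alikes: they are no part of the job. Of the things shaped like the part that bears probe_center, the black one is meant. What is shaped like the cradle but green is not meant.

How it is judged (in metres and radians):
On the way, in this order (a step that is already met when the one before it is completed fails the run):
1. the paddle is lifted, with the lid still nearly shut (value of joint paddle above 0.25 rad and value of joint lid below 0.25 rad), for 0.05 s.
2. the lid is swung open to about upright (over 1.35 rad) (value of joint lid above 1.35 rad), for 0.2 s.
3. the stylus rests on the blue mark (within 11 mm of its centre) (horizontal distance between stylus and mark_blue below 0.011 m and contact force between stylus and tile above 0.3 N), for 0.2 s.
4. the stylus rests on the red mark (within 11 mm of its centre) (horizontal distance between stylus and mark_red below 0.011 m and contact force between stylus and tile above 0.3 N), for 0.2 s.
At the end, for the whole second after the job is handed in: The lid stands open at more than 1.3 rad; the probe lies at rest in its cradle, its centre within 14 mm of cradle_rest and level within 0.12 rad; the coaster lies within 15 mm of where it was (value of joint lid above 1.3 rad and distance between probe_center and cradle_rest below 0.014 m and angle between probe_center's own z axis and vertical below 0.12 rad and linear speed of stylus below 0.02 m/s and distance of tile from where it was at the start of the episode below 0.015 m); the robot touches nothing.
It fails at once if the stylus presses the coaster with more than 20 N (contact force between stylus and tile above 20 N).
It fails at once if the coaster is shifted by more than 15 mm (distance of tile from where it was at the start of the episode above 0.015 m).
It fails at once if a bystander is moved by more than 40 mm (distance of any of can, jar, glass, mould, frame, spatula, sander from where it was at the start of the episode above 0.04 m).
It fails at once if the can, jar or glass is tipped over (angle between any of can, jar, glass's own z axis and vertical above 0.6 rad).
It also fails if it takes over 69 s, if anything falls off the work surface, if the arm or the gripper's body presses on something with over 40 N, if the wrist force passes 120 N, or if a joint passes its speed limit or range.

## Working session

There is one attempt and no reset: what is moved stays moved. The work goes in short steps, Python scripts to look and compute and a tool call to move; the robot and the scene stay as the last step left them, time stands still between calls to the robot, and variables do not carry over. Pictures are saved under pics/ and viewed, at most 10 in all, crops included, and the job is handed in when it is done.

Besides the shell and the picture viewer there is one more tool, called after ">>>" by a JSON object that holds its "op" and its "data". apply_moves: Moves the arm, as the interface text tells. Scaled input: -1 to 1 covers 1000 mm each way for a shift and 90 degrees each way for a turn. Its arguments: {"type":"object","properties":{"targets":{"type":"array","items":{"type":"array","items":{"type":"number"}}},"newtons":{"type":"number"}},"required":["targets"]}

```bash
mkdir -p pics; cat > h.py <<'E'
import numpy as np, cv2
from plant import get_state, capture, close_job
def cap(n):
    d=capture(n); z=d["range_z"]; K=d["camera_matrix"]; T=d["T"]
    v,u=np.mgrid[:384,:512]
    P=np.stack([(u-K[0,2])/K[0,0]*z,(v-K[1,2])/K[1,1]*z,z,np.ones_like(z)],-1)@T.T
    d["P"]=P[...,:3]; return d
def save(d,f,s=1.5):
    cv2.imwrite(f,cv2.resize(cv2.cvtColor(d["frame"],cv2.COLOR_RGB2BGR),None,fx=s,fy=s))
E
python3 - <<'E'
from h import *
for n in("top","side"):
    d=cap(n); save(d,f"pics/{n}0.png",1.5); np.savez(f"{n}0.npz",**d)
    print(n,d["T"].round(2).tolist())
print(get_state())
E
```

```text
top [[-0.01, -0.98, 0.18, 0.2], [-1.0, 0.01, -0.0, 0.02], [0.0, -0.18, -0.98, 1.59], [0.0, 0.0, 0.0, 1.0]]
side [[-0.89, -0.26, 0.37, -0.04], [-0.45, 0.52, -0.72, 1.03], [-0.01, -0.81, -0.58, 0.92], [0.0, 0.0, 0.0, 1.0]]
{'time_s': 0.1, 'joints': array([-5.51134256e+01,  2.05855736e+01,  6.37200973e-01, -1.74899672e-02,
       -7.01354579e+01, -1.65073478e+01]), 'qd': array([-0.06611949, -0.03809409,  0.20147816,  0.09958734, -0.00089466,
        0.0196538 ]), 'joint_torque': array([-1.48158804e-03, -5.84162915e+01,  2.93754637e+01,  7.01547280e+00,
        1.02365695e-02, -5.48153241e-05]), 'tcp_pos': array([ 0.21267337, -0.64017401,  0.24472313]), 'eef_rot': array([ 1.79914953e+02, -8.05672466e-03, -1.61626722e+02]), 'contact_force': array([ 0.41673297,  0.22172608, -0.76422564]), 'moment': array([ 0.09339211, -0.03304772, -0.0059291 ]), 'gripper_force': 0.0, 'gripper_width': 0.08764354744655752}
```

View pics/top0.png

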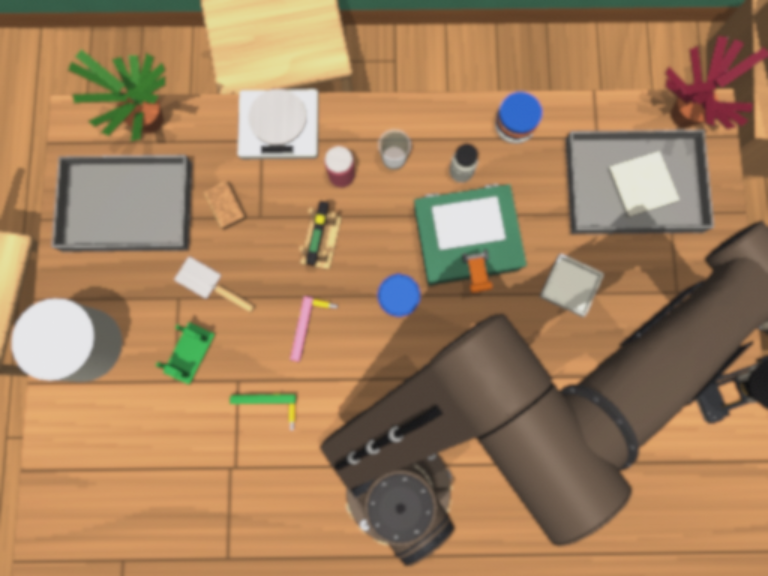

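View pics/side0.png

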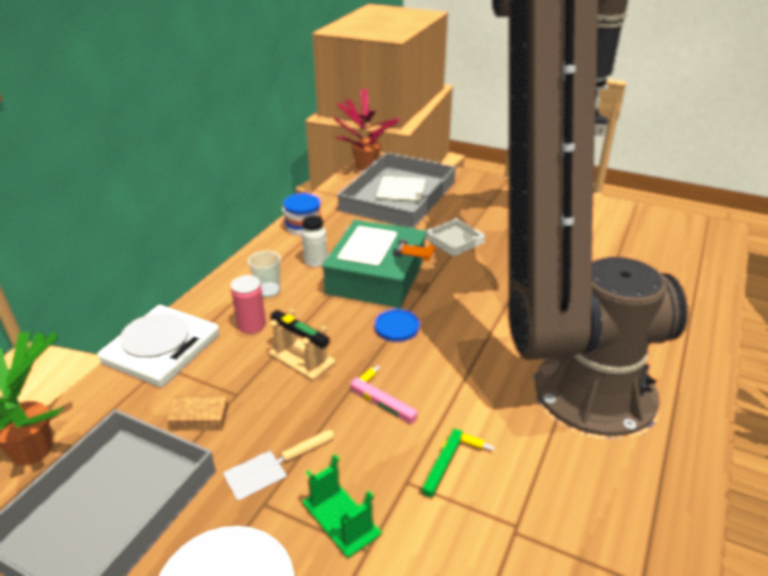

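Candidates for the probe (top view, 1.5x pixels) are the black bar at (318,235), the pink one at (301,328) and the green one at (263,400). For the cradle they are the wooden one at (320,237) and the green one at (187,350). I choose the black bar on the wooden cradle. The case is at (470,233) with the paddle at (478,272). Next I measure both and check in one close crop.

```bash
python3 - <<'E'
from h import *
T=np.load("top0.npz"); f=T["frame"]; P=T["P"]
hsv=cv2.cvtColor(f,cv2.COLOR_RGB2HSV)
def reg(x0,x1,y0,y1):
    m=np.zeros((384,512),bool); m[int(y0/1.5):int(y1/1.5),int(x0/1.5):int(x1/1.5)]=1; return m
def st(n,m):
    p=P[m]; 
    c,s,a=cv2.minAreaRect(p[:,:2].astype(np.float32)*1000)
    print(n,m.sum(),"mean",p.mean(0).round(4),"med",np.median(p,0).round(4),"rect",np.round(c,1),np.round(s,1),round(a,1))
H,S,V=hsv[...,0],hsv[...,1],hsv[...,2]
case=reg(400,540,170,300)&(P[...,2]>.078)&(P[...,2]<.1)&(H>60)&(H<95)&(S>80); st("case lid",case)
rest=reg(400,540,170,300)&(P[...,2]>.078)&(P[...,2]<.1); st("lid all",rest)
orange=reg(450,500,240,300)&(H<16)&(S>190)&(P[...,2]>.07); st("orange",orange)
pr=reg(290,350,195,275)&(P[...,2]>.088)&(P[...,2]<.105); st("probe z>.088",pr)
st("black",pr&(V<70)); 
y=reg(290,350,195,275)&(H>22)&(H<34)&(S>200)&(P[...,2]>.08); 
if y.sum()>2: st("yellow",y)
g=reg(290,350,195,275)&(H>45)&(H<85)&(S>90)
if g.sum()>2: st("green",g)
st("mould",reg(370,430,265,325)&(H>100)&(H<125)&(S>150)); 
c=cv2.resize(cv2.cvtColor(f[120:200,190:360],cv2.COLOR_RGB2BGR),None,fx=4.4,fy=4.4,interpolation=cv2.INTER_CUBIC); cv2.imwrite("pics/crop1.png",c)
E
```

```text
case lid 1842 mean [ 0.5514 -0.1629  0.0862] med [ 0.5309 -0.1489  0.0863] rect [ 564.9 -165. ] [193.8 221.3] 8.4
lid all 3797 mean [ 0.5636 -0.1669  0.0873] med [ 0.564  -0.1683  0.0871] rect [ 573.2 -166.7] [289.  227.5] 8.6
orange 203 mean [ 0.4628 -0.1817  0.0963] med [ 0.4607 -0.181   0.096 ] rect [ 465.8 -179.8] [68.9 44.2] 11.3
probe z>.088 344 mean [0.5668 0.178  0.0952] med [0.5663 0.1785 0.0953] rect [568.1 177.7] [ 59.7 150.5] 77.8
black 78 mean [0.5671 0.1775 0.0959] med [0.5805 0.1776 0.0959] rect [567.3 177.5] [ 19.4 141.6] 77.7
green 58 mean [0.5495 0.1823 0.0957] med [0.5494 0.1822 0.0953] rect [549.8 182.1] [14.5 48.8] 73.6
mould 533 mean [ 0.4349 -0.0042  0.0203] med [ 0.4355 -0.003   0.0115] rect [340.3  -4.2] [ 87.8 280.6] 89.9
```

View pics/crop1.png

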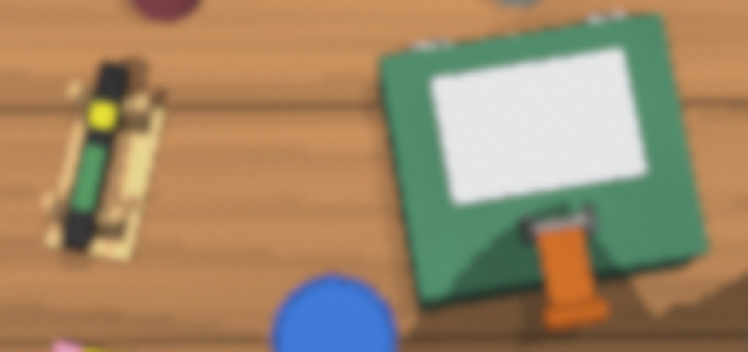

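The crop shows the black bar with a green label and yellow dot at (103,115) on the wooden cradle, and the orange paddle with its bar at (577,310). The choice holds. The stem end is still unclear. I go above the paddle bar.

>>> {"op": "apply_moves", "data": {"targets": [[1,0,0,0,0,0,0.055],[1,0,0,0,0,0,0.055],[1,-0.0206,0.03,0,0,0,0],[1,-0.0206,0.03,0,0,0,0],[1,-0.0206,0.03,0,0,0,0],[1,-0.0206,0.03,0,0,0,0],[1,-0.0206,0.03,0,0,0,0],[1,-0.0206,0.03,0,0,0,0],[1,-0.0206,0.03,0,0,0,0],[1,-0.0206,0.03,0,0,0,0],[1,-0.0206,0.03,0,0,0,0],[1,-0.0206,0.03,0,0,0,0],[1,-0.0206,0.03,0,0,0,0],[1,-0.0206,0.03,0,0,0,0],[1,-0.0206,0.03,0,0,0,0],[1,-0.0206,0.03,0,0,0,0],[1,0,0,0,0,0,0],[1,0,0,0,0,0,0]]}}

```text
time_s: 1.6
tcp_pos: [0.4367, -0.1809, 0.2454]
eef_rot: [180.0, -0.0, -171.3]
contact_force: [-0.6, 0.5, 0.3]
gripper_width: 0.0878
gripper_force: 0.0
```

```bash
python3 - <<'E'
from h import *
s=get_state(); print(s["tcp_pos"],s["eef_rot"],s["joints"])
d=cap("wrist"); save(d,"pics/w1.png",1.2)
P=d["P"];hsv=cv2.cvtColor(d["frame"],cv2.COLOR_RGB2HSV)
H,S,V=cv2.split(hsv)
o=(H<16)&(S>190)&(P[...,2]>.08)&(P[...,2]<.12)
p=P[o]; print(d["T"].round(3).tolist(),o.sum(), cv2.minAreaRect(p[:,:2].astype(np.float32)*1000))
a=np.radians(8.5); e=p[:,:2]@np.array([[np.cos(a),-np.sin(a)],[np.sin(a),np.cos(a)]])
print("casex pct",np.percentile(e[:,0],[0,1,50,99,100]).round(4),"casey",np.percentile(e[:,1],[0,1,50,99,100]).round(4))
E
```

```text
[ 0.43672249 -0.18086252  0.24538085] [ 1.79987551e+02 -1.53972658e-02 -1.71301153e+02] [ 1.43396972e+00  1.14006883e+00 -2.38460819e+01 -1.14746234e-02
 -6.50306977e+01 -8.27302793e+01]
[[-0.151, 0.941, 0.301, 0.355], [0.988, 0.144, 0.047, -0.193], [0.001, 0.305, -0.952, 0.383], [0.0, 0.0, 0.0, 1.0]] 0 ((0.0, 0.0), (0.0, 0.0), 0.0)Traceback (most recent call last):
  File "<stdin>", line 9, in <module>
    return _quantile_unchecked(
        a, q, axis, out, overwrite_input, method, keepdims, weights)
    return _ureduce(a,
                    func=_quantile_ureduce_func,
    ...<5 lines>...
                    overwrite_input=overwrite_input,
                    method=method)
    r = func(a, **kwargs)
    result = _quantile(arr,
                       quantiles=q,
    ...<2 lines>...
                       out=out,
                       weights=wgt)
    slices_having_nans = np.isnan(arr[-1, ...])
                                  ~~~^^^^^^^^^
IndexError: index -1 is out of bounds for axis 0 with size 0
```

View pics/w1.png

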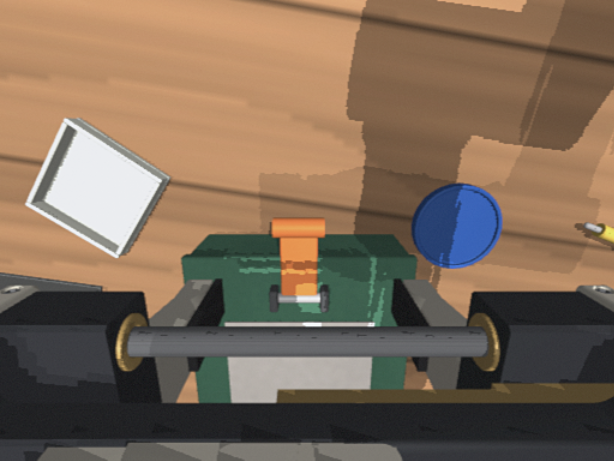

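The wrist view shows the orange bar at (298,227), the paddle bracket at (298,297), the blue mould at (457,225) and the white frame at (98,187). I'll relax the colour mask.

```bash
python3 - <<'E'
from h import *
d=cap("wrist"); P=d["P"]; H,S,V=cv2.split(cv2.cvtColor(d["frame"],cv2.COLOR_RGB2HSV))
print(P[190,248],d["range_z"][190,248],H[190,248],S[190,248],V[190,248])
o=np.zeros((384,512),bool); o[175:250,215:285]=1
o&=(H<16)&(S>150)&(P[...,2]>.08)&(P[...,2]<.125); p=P[o]
a=np.radians(8.5);e=p[:,:2]@np.array([[np.cos(a),-np.sin(a)],[np.sin(a),np.cos(a)]])
print(o.sum(),"casex",np.percentile(e[:,0],[0,1,50,99]).round(4))
b=e[:,0]<np.percentile(e[:,0],1)+.016
print("bar y",np.percentile(e[b,1],[1,50,99]).round(4),"z",np.percentile(p[b,2],[5,50,95]).round(4))
c=(H>60)&(H<95)&(S>80)&(P[...,2]>.08)&(P[...,2]<.095)
print("lid edge min casex",np.percentile((P[c][:,:2]@[np.cos(a),np.sin(a)]),[1,2]))
t=s=get_state()["tcp_pos"]; print("tcp case",t[0]*np.cos(a)+t[1]*np.sin(a),-t[0]*np.sin(a)+t[1]*np.cos(a))
E
```

```text
[ 0.43786443 -0.18951524  0.10018486] 0.2951151 16 155 232
1861 casex [0.3983 0.3986 0.426  0.4708]
bar y [-0.2733 -0.2512 -0.228 ] z [0.0922 0.0992 0.1012]
lid edge min casex [0.43855243 0.43893877]
tcp case 0.40408669452873003 -0.2449796194924826
```

>>> {"op": "apply_moves", "data": {"targets": [[1,-0.001,-0.006,0.01,0,0,0],[1,0,0,0.03,0,0,0],[1,0,0,0.03,0,0,0],[1,0,0,0.03,0,0,0],[1,0,0,0.03,0,0,0],[1,0,0,0.02,0,0,0],[1,0,0,0,0,0,0],[0,0,0,0,0,0,0],[0,0,0,0,0,0,0],[0,0,0,0,0,0,0],[0,0,0,0,0,0,0],[0,0,0,0,0,0,0],[0,0,0,0,0,0,0]], "newtons": 25}}

```text
time_s: 2.78
tcp_pos: [0.4385, -0.1884, 0.0964]
eef_rot: [-180.0, 0.1, -171.5]
contact_force: [0.3, 0.1, -0.4]
gripper_width: 0.0531
gripper_force: 0.0
```

>>> {"op": "apply_moves", "data": {"targets": [[0,0,0,0,0,0,0],[0,0,0,0,0,0,0],[0,0,0,0,0,0,0],[0,0,0,0,0,0,0]]}}

```text
time_s: 3.12
tcp_pos: [0.4382, -0.1887, 0.0959]
eef_rot: [-180.0, 0.0, -171.5]
contact_force: [-0.4, -4.4, 3.7]
gripper_width: 0.0454
gripper_force: 25.0
```

>>> {"op": "apply_moves", "data": {"targets": [[0,0,0,-0.005,0,0,0],[0,-0.001,0,-0.005,0,0,0],[0,-0.001,0,-0.005,0,0,0],[0,-0.001,0,-0.005,0,0,0],[0,-0.001,0,-0.004,0,0,0],[0,0,0,0,0,0,0]]}}

```text
time_s: 3.62
tcp_pos: [0.4414, -0.1882, 0.1193]
eef_rot: [-180.0, -0.1, -171.5]
contact_force: [0.7, -6.3, -5.6]
gripper_width: 0.0452
gripper_force: 25.0
```

>>> {"op": "apply_moves", "data": {"targets": [[0,-0.0022,0,-0.0104,0,0,0],[0,-0.0027,0,-0.0103,0,0,0],[0,-0.0032,0,-0.0102,0,0,0],[0,-0.0037,0,-0.01,0,0,0],[0,-0.0042,0,-0.0098,0,0,0],[0,-0.0046,0,-0.0096,0,0,0],[0,-0.0051,0,-0.0094,0,0,0],[0,-0.0055,0,-0.0091,0,0,0],[0,-0.006,0,-0.0089,0,0,0],[0,-0.0064,0,-0.0086,0,0,0],[0,-0.0068,0,-0.0082,0,0,0],[0,-0.0072,0,-0.0079,0,0,0],[0,0,0,0,0,0,0]]}}

```text
time_s: 4.7
tcp_pos: [0.4972, -0.1799, 0.2326]
eef_rot: [-180.0, -0.3, -171.5]
contact_force: [-8.8, -3.5, 8.1]
gripper_width: 0.0458
gripper_force: 25.0
```

>>> {"op": "apply_moves", "data": {"targets": [[0,-0.0069,0,-0.0085,0,0,0],[0,-0.0072,0,-0.0079,0,0,0],[0,-0.0079,0,-0.0072,0,0,0],[0,-0.0082,0,-0.0068,0,0,0],[0,-0.0086,0,-0.0064,0,0,0],[0,-0.0089,0,-0.006,0,0,0],[0,-0.0091,0,-0.0055,0,0,0],[0,-0.0094,0,-0.0051,0,0,0],[0,-0.0096,0,-0.0046,0,0,0],[0,-0.0098,0,-0.0042,0,0,0],[0,-0.01,0,-0.0037,0,0,0],[0,-0.0102,0,-0.0032,0,0,0],[0,-0.0103,0,-0.0027,0,0,0],[0,0,0,0,0,0,0]]}}

```text
time_s: 5.87
tcp_pos: [0.6143, -0.162, 0.3032]
eef_rot: [180.0, -0.1, -171.5]
contact_force: [0.5, -2.2, 0.6]
gripper_width: 0.0453
gripper_force: 25.0
```

>>> {"op": "apply_moves", "data": {"targets": [[0,-0.0104,0,-0.0018,0,0,0],[0,-0.0104,0,-0.0014,0,0,0],[0,-0.0104,0,-0.0008,0,0,0],[0,-0.0104,0,-0.0004,0,0,0],[0,-0.0104,0,0.0002,0,0,0],[0,-0.0104,0,0.0006,0,0,0],[0,-0.0104,0,0.001,0,0,0],[0,-0.0104,0,0.0014,0,0,0],[0,0,0,0,0,0,0],[0,0,0,0,0,0,0],[0,0,0,0,0,0,0]]}}

```text
time_s: 6.78
tcp_pos: [0.6984, -0.1494, 0.3058]
eef_rot: [-180.0, 0.2, -171.5]
contact_force: [3.1, 0.6, 5.4]
gripper_width: 0.0457
gripper_force: 25.0
```

```bash
python3 - <<'E'
from h import *
d=cap("side"); save(d,"pics/s2.png",1.5)
P=d["P"]; H,S,V=cv2.split(cv2.cvtColor(d["frame"],cv2.COLOR_RGB2HSV))
a=np.radians(8.5); X=P[...,0]*np.cos(a)+P[...,1]*np.sin(a); Y=-P[...,0]*np.sin(a)+P[...,1]*np.cos(a)
m=(H>60)&(H<95)&(S>80)&(P[...,2]>.11)&(abs(X-.63)<.15)&(abs(Y+.25)<.13)
x,z=X[m],P[...,2][m]; print(m.sum(),np.percentile(x,[2,50,98]),np.percentile(z,[2,50,98]))
for lo in np.arange(.11,.27,.02):
    k=(z>lo)&(z<lo+.02); print(lo.round(2),k.sum(),np.percentile(x[k],[5,50,95]).round(4) if k.sum()>5 else "")
E
```

```text
1085 [0.63360099 0.63947568 0.70272518] [0.11284257 0.1913493  0.46700947]
0.11 136 [0.6328 0.6351 0.7007]
0.13 130 [0.6337 0.6362 0.6396]
0.15 126 [0.6353 0.6374 0.6403]
0.17 140 [0.6365 0.6385 0.6431]
0.19 124 [0.6372 0.6398 0.6452]
0.21 108 [0.6389 0.6407 0.6462]
0.23 104 [0.6395 0.6419 0.6447]
0.25 185 [0.6411 0.6435 0.6502]
0.27 7 [0.6442 0.6463 0.6485]
```

View pics/s2.png

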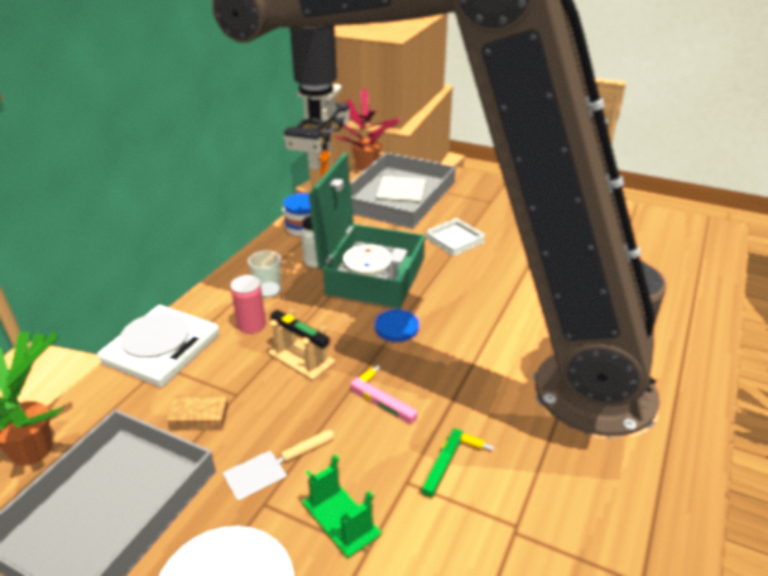

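The side view shows the lid upright behind the open case at (333,205), tilt about 1.63 rad, with the coaster inside at (366,258). I release and go above the probe.

>>> {"op": "apply_moves", "data": {"targets": [[1,0,0,0,0,0,0],[1,0,0,0,0,0,0],[1,0,0,0,0,0,0],[1,0,0,0,0,0,0],[1,0,0,-0.02,0,0,0],[1,0,0,-0.03,0,0,0],[1,0,0,-0.015,0,0,0.076],[1,0,0,0,0,0,0.076],[1,0,0,0,0,0,0.076],[1,0.0196,0.0293,0,0,0,0],[1,0.0196,0.0293,0,0,0,0],[1,0.0196,0.0293,0,0,0,0],[1,0.0196,0.0293,0,0,0,0],[1,0.0196,0.0293,0.015,0,0,0],[1,0.0196,0.0293,0.02,0,0,0],[1,0.0196,0.0293,0.02,0,0,0],[1,0.0196,0.0293,0.02,0,0,0],[1,0.0196,0.0293,0.02,0,0,0],[1,0.0196,0.0293,0.02,0,0,0],[1,0,0,0,0,0,0]]}}

```text
time_s: 8.5
tcp_pos: [0.5617, 0.1812, 0.2506]
eef_rot: [-179.9, -0.3, 168.1]
contact_force: [-0.7, -1.4, -0.3]
gripper_width: 0.0876
gripper_force: 0.0
```

```bash
python3 - <<'E'
from h import *
s=get_state(); print(s["tcp_pos"],s["eef_rot"],s["joints"].round(1))
d=cap("wrist"); save(d,"pics/w2.png",1.2); np.savez("w2.npz",**d)
t=cap("top"); save(t,"pics/t2.png",1.5); np.savez("t2.npz",**t)
P=d["P"]; H,S,V=cv2.split(cv2.cvtColor(d["frame"],cv2.COLOR_RGB2HSV))
m=(abs(P[...,0]-.567)<.11)&(abs(P[...,1]-.178)<.08)&(P[...,2]>.092)&(P[...,2]<.103)
lab=cv2.connectedComponentsWithStats(m.astype(np.uint8)); k=1+lab[2][1:,4].argmax(); p=P[lab[1]==k]
print("bar",len(p),cv2.minAreaRect(p[:,:2].astype(np.float32)*1000),p.mean(0))
y=(H>20)&(H<36)&(S>150)&(abs(P[...,0]-.567)<.13)&(abs(P[...,1]-.178)<.08)
n,l,st,c=cv2.connectedComponentsWithStats(y.astype(np.uint8))
for i in range(1,n):
    if st[i,4]>15: print("yel",st[i],np.median(P[l==i],0).round(3),P[l==i][:,2].min().round(3))
P=t["P"]; H,S,V=cv2.split(cv2.cvtColor(t["frame"],cv2.COLOR_RGB2HSV))
inn=(abs(P[...,0]-.565)<.09)&(abs(P[...,1]+.165)<.1)&(P[...,2]<.06)&(P[...,2]>.03)
for n,mm in(("blue",(H>100)&(H<128)&(S>110)),("red",((H<8)|(H>172))&(S>110)),("white",(S<60)&(V>150))):
    q=inn&mm; n_,l,st,c=cv2.connectedComponentsWithStats(q.astype(np.uint8)); k=1+st[1:,4].argmax(); q=P[l==k]
    print(n,st[k],q.mean(0).round(4), cv2.minEnclosingCircle(q[:,:2].astype(np.float32)))
E
```

```text
[0.56172239 0.1811576  0.25061417] [-179.86280619   -0.30439898  168.12895994] [ 3.670e+01  1.260e+01 -9.600e+00 -1.000e-01 -6.800e+01 -1.386e+02]
bar 2697 ((569.06396484375, 177.33224487304688), (23.674047470092773, 147.92230224609375), 77.99791717529297) [0.56368038 0.17849555 0.09477513]
yel [246 223  16   6  62] [0.604 0.17  0.096] 0.095
blue [303 153   3   2   6] [ 0.5815 -0.1402  0.0436] ((0.5813945531845093, -0.14013028144836426), 0.003992477897554636)
red [320 144   3   4  10] [ 0.6096 -0.1998  0.0439] ((0.609085202217102, -0.19746409356594086), 0.007255176082253456)
white [295 134  39  37 905] [ 0.5909 -0.1723  0.0437] ((0.5876546502113342, -0.17386873066425323), 0.07855022698640823)
```

View pics/w2.png

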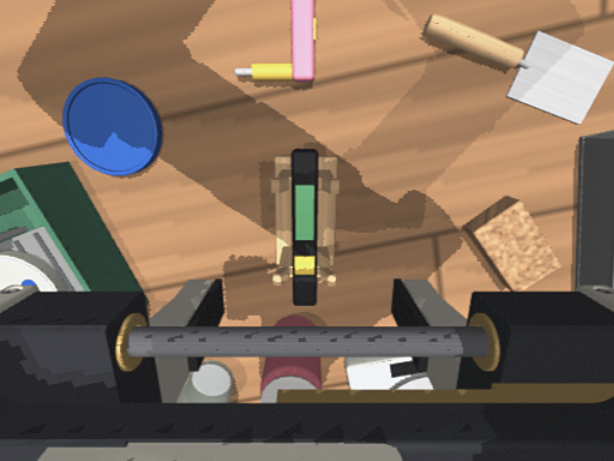

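View pics/t2.png

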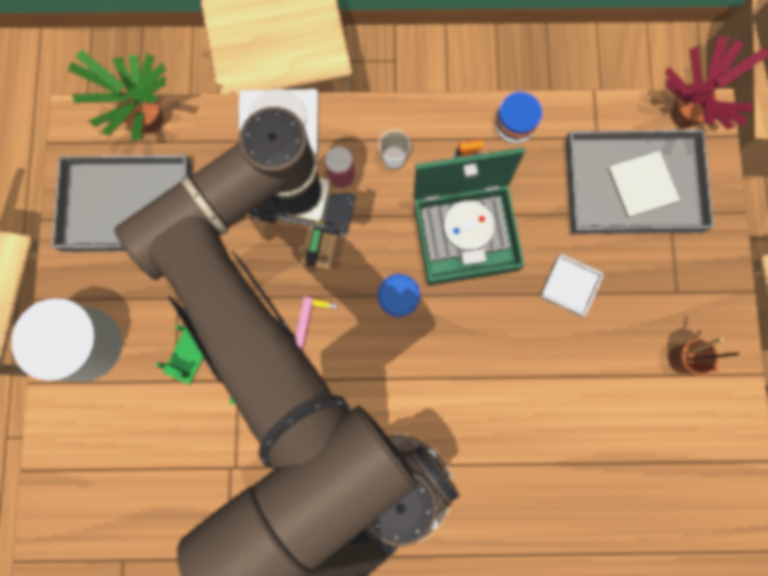

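The wrist view shows the black bar at (305,227), its yellow mark at (304,265) toward the far end, and the cradle yokes on both sides. The top view shows the open case with the coaster at (469,225), its blue dot at (457,230) and red dot at (482,218). I check which end carries the stem.

```bash
python3 - <<'E'
from h import *
s=np.load("side0.npz"); K=s["camera_matrix"]; Ti=np.linalg.inv(s["T"]); P=s["P"]
H,S,V=cv2.split(cv2.cvtColor(s["frame"],cv2.COLOR_RGB2HSV))
a=np.radians(-12)
for e in(1,-1):
  for z in(.06,.045,.035,.022):
    p=np.array([.569+e*.066*np.cos(a),.1773+e*.066*np.sin(a),z,1]); q=Ti@p; u=K@q[:3]/q[2]; u=u[:2].round().astype(int)
    print(e,z,u,s["frame"][u[1],u[0]],H[u[1],u[0]],P[u[1],u[0]].round(3))
E
```

```text
1 0.06 [185 217] [160 120  74] 16 [0.614 0.189 0.084]
1 0.045 [185 221] [179 136  81] 17 [0.614 0.191 0.07 ]
1 0.035 [186 223] [180 138  84] 17 [0.611 0.191 0.063]
1 0.022 [186 226] [179 135  81] 17 [0.614 0.189 0.049]
-1 0.06 [216 234] [174 131  80] 16 [0.517 0.171 0.039]
-1 0.045 [216 238] [177 134  82] 16 [0.517 0.174 0.025]
-1 0.035 [216 240] [215 160  96] 16 [0.518 0.172 0.015]
-1 0.022 [217 243] [255 233 146] 24 [0.512 0.178 0.01 ]
```

Sight lines through the near end's stem position hit the yoke behind it, so the stem is at the far end. Now I grasp.

>>> {"op": "apply_moves", "data": {"targets": [[1,-0.008,-0.0025,0.014,0,0,0],[1,0,0,0.03,0,0,0],[1,0,0,0.03,0,0,0],[1,0,0,0.03,0,0,0],[1,0,0,0.03,0,0,0],[1,0,0,0.02,0,0,0],[1,0,0,0.01,0,0,0],[1,0,0,0,0,0,0],[0,0,0,0,0,0,0],[0,0,0,0,0,0,0],[0,0,0,0,0,0,0],[0,0,0,0,0,0,0],[0,0,0,0,0,0,0],[0,0,0,0,0,0,0],[0,0,0,0,0,0,0],[0,0,0,0,0,0,0],[0,0,0,0,0,0,0],[0,0,0,0,0,0,0],[0,0,0,0,0,0,0],[0,0,0,0,0,0,0]], "newtons": 30}}

```text
time_s: 10.27
tcp_pos: [0.5728, 0.1735, 0.0909]
eef_rot: [180.0, -0.0, 168.0]
contact_force: [-0.1, 0.4, 0.1]
gripper_width: 0.0239
gripper_force: 30.0
```

>>> {"op": "apply_moves", "data": {"targets": [[0,0,0,0,0,0,0],[0,0,0,0,0,0,0]]}}

```text
time_s: 10.43
tcp_pos: [0.5728, 0.1734, 0.0909]
eef_rot: [180.0, 0.0, 168.0]
contact_force: [0.0, -0.3, 0.0]
gripper_width: 0.0237
gripper_force: 30.0
```

>>> {"op": "apply_moves", "data": {"targets": [[0,0,0,-0.015,0,0,0],[0,0,0,-0.025,0,0,0],[0,0,0,-0.03,0,0,0],[0,0,0,-0.03,0,0,0],[0,0,0,-0.01,0,0,-0.057],[0,0,0,0,0,0,-0.057],[0,0,0,0,0,0,-0.057],[0,0,0,0,0,0,-0.057],[0,0.0083,-0.026,0,0,0,0],[0,0.0083,-0.026,0,0,0,0],[0,0.0083,-0.026,0,0,0,0],[0,0.0083,-0.026,0,0,0,0],[0,0.0083,-0.026,0,0,0,0],[0,0.0083,-0.026,0,0,0,0],[0,0.0083,-0.026,0,0,0,0],[0,0.0083,-0.026,0,0,0,0],[0,0.0083,-0.026,0,0,0,0],[0,0.0083,-0.026,0,0,0,0],[0,0.0083,-0.026,0,0,0,0],[0,0.0083,-0.026,0,0,0,0]]}}

```text
time_s: 12.1
tcp_pos: [0.5195, -0.1511, 0.2008]
eef_rot: [180.0, -0.0, -171.5]
contact_force: [1.5, 0.8, -0.8]
gripper_width: 0.0236
gripper_force: 30.0
```

>>> {"op": "apply_moves", "data": {"targets": [[0,0,0,0,0,0,0],[0,0,0,0,0,0,0],[0,0,0,0,0,0,0]]}}

```text
time_s: 12.35
tcp_pos: [0.52, -0.15, 0.2007]
eef_rot: [180.0, -0.0, -171.6]
contact_force: [0.5, 0.2, -2.0]
gripper_width: 0.0239
gripper_force: 30.0
```

```bash
python3 - <<'E'
from h import *
s=get_state(); print(s["tcp_pos"],s["eef_rot"])
d=cap("wrist"); w=d["frame"]; t=cap("side"); np.savez("s3.npz",**t)
a=cv2.resize(w,(384,288)); b=cv2.resize(t["frame"][70:210,150:330],(400,311))
c=np.zeros((311,784,3),np.uint8); c[:288,:384]=a; c[:,384:]=b
cv2.imwrite("pics/c3.png",c[...,::-1])
P=d["P"]
m=(P[...,2]>.11)&(P[...,2]<.24)&(abs(P[...,0]-.52)<.11)&(abs(P[...,1]+.15)<.03); m[260:]=0
p=P[m]; print("bar",m.sum(),cv2.minAreaRect(p[:,:2].astype(np.float32)*1000),np.median(p,0))
P=t["P"]; H,S,V=cv2.split(cv2.cvtColor(t["frame"],cv2.COLOR_RGB2HSV))
box=(abs(P[...,0]-.58)<.06)&(abs(P[...,1]+.14)<.05)
y=box&(P[...,2]>.1)&(P[...,2]<.2)&(H>18)&(H<36)&(S>120)
if y.sum(): print("stem",y.sum(),P[y].mean(0).round(4),P[y][:,2].min())
y=box&(P[...,2]>.1)&(P[...,2]<.2); print("any",y.sum(),P[y][:,2].min() if y.sum() else 0)
for n,mm in(("blue",(H>100)&(H<128)&(S>90)),("red",((H<8)|(H>172))&(S>90))):
    q=(abs(P[...,0]-.595)<.08)&(abs(P[...,1]+.17)<.08)&(P[...,2]>.03)&(P[...,2]<.06)&mm
    print(n,q.sum(),P[q].mean(0).round(4) if q.sum() else "")
E
```

```text
[ 0.52003415 -0.14997384  0.20074595] [ 1.79989620e+02 -2.35521476e-02 -1.71570480e+02]
bar 8029 ((482.82220458984375, -161.72293090820312), (78.68167114257812, 54.045936584472656), 22.484521865844727) [ 0.48136951 -0.15575103  0.20454908]
stem 44 [ 0.5782 -0.1336  0.166 ] 0.14492968520049254
any 109 0.12491030675931636
blue 4 [ 0.5841 -0.1447  0.0441]
red 7 [ 0.6113 -0.203   0.0452]
```

View pics/c3.png

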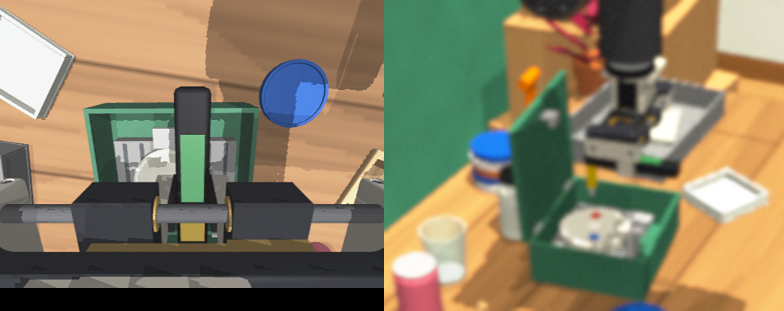

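Left panel: the gripper over the case with the bar level. Right panel: the yellow stem at (590,175) above the coaster, with the blue dot at (594,238) and red dot at (597,215). The stem is close to the blue mark, so I make a small correction and lower gently.

>>> {"op": "apply_moves", "data": {"targets": [[0,-0.002,-0.0034,0.01,0,0,0],[0,0,0,0.02,0,0,0],[0,0,0,0.02,0,0,0],[0,0,0,0.015,0,0,0],[0,0,0,0.007,0,0,0],[0,0,0,0.004,0,0,0],[0,0,0,0.003,0,0,0],[0,0,0,0.002,0,0,0],[0,0,0,0.0015,0,0,0],[0,0,0,0,0,0,0],[0,0,0,0,0,0,0],[0,0,0,0,0,0,0]]}}

```text
time_s: 13.45
tcp_pos: [0.5232, -0.1529, 0.1191]
eef_rot: [-180.0, 0.1, -171.5]
contact_force: [0.2, 0.1, 0.0]
gripper_width: 0.0234
gripper_force: 30.0
```

```bash
python3 - <<'E'
from h import *
s=get_state(); print(s["tcp_pos"],s["eef_rot"],s["contact_force"])
t=cap("side"); P=t["P"]; H,S,V=cv2.split(cv2.cvtColor(t["frame"],cv2.COLOR_RGB2HSV))
box=(abs(P[...,0]-.58)<.06)&(abs(P[...,1]+.14)<.05)
y=box&(P[...,2]>.06)&(P[...,2]<.1)&(H>18)&(H<36)&(S>120)
print(y.sum(),P[y].mean(0).round(4),P[y][:,2].min())
E
```

```text
[ 0.52319157 -0.15290709  0.11907343] [-1.79991821e+02  7.13693563e-02 -1.71513395e+02] [0.15904326 0.14643439 0.03121917]
26 [ 0.5827 -0.136   0.0836] 0.06446859238994529
```

>>> {"op": "apply_moves", "data": {"targets": [[0,0,0,0.0015,0,0,0],[0,0,0,0.001,0,0,0],[0,0,0,0,0,0,0],[0,0,0,0,0,0,0],[0,0,0,0,0,0,0],[0,0,0,0,0,0,0],[0,0,0,0,0,0,0],[0,0,0,0,0,0,0]]}}

```text
time_s: 14.17
tcp_pos: [0.523, -0.1529, 0.1161]
eef_rot: [-180.0, 0.0, -171.5]
contact_force: [1.3, 1.4, 0.6]
gripper_width: 0.0234
gripper_force: 30.0
```

```bash
python3 - <<'E'
from h import *
t=cap("side"); P=t["P"]; b=[]
s=get_state(); print(s["tcp_pos"],s["contact_force"])
m=(abs(P[...,0]-.583)<.05)&(abs(P[...,1]+.14)<.05)&(P[...,2]>.03)&(P[...,2]<.11)
f=t["frame"]; v,u=np.where(m); print(u.min(),u.max(),v.min(),v.max())
cu,cv=int(np.median(u)),int(np.median(v)); cv2.imwrite("pics/b1.png",cv2.resize(f[cv-40:cv+40,cu-50:cu+50,::-1],None,fx=6,fy=6,interpolation=cv2.INTER_CUBIC))
E
```

```text
[ 0.52296504 -0.15291593  0.11602841] [1.52937301 0.38572344 0.40882184]
230 259 162 184
```

View pics/b1.png

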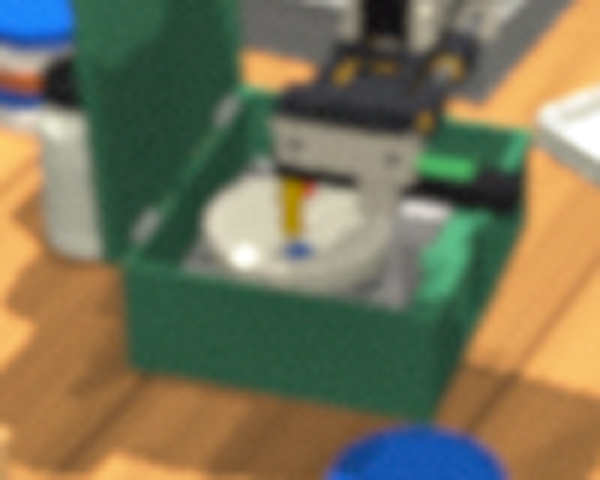

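The crop shows the yellow stem ending at (290,238), right by the blue dot at (295,250). I check the tip by projection.

```bash
python3 - <<'E'
from h import *
t=cap("side"); K=t["camera_matrix"]; T=t["T"]; Ti=np.linalg.inv(T); P=t["P"]; f=t["frame"]
H,S,V=cv2.split(cv2.cvtColor(f,cv2.COLOR_RGB2HSV))
def pj(p): q=Ti@np.r_[p,1]; u=K@q[:3]/q[2]; return u[:2].round(1)
def ray(u,v,z):
    r=T[:3,:3]@np.linalg.inv(K)@[u,v,1]; o=T[:3,3]; return (o+r*(z-o[2])/r[2]).round(4)
tip=np.array([.5839,-.1438,.046]); print("stem bottom",pj(tip+[0,0,.0155]),"top",pj(tip+[0,0,.0535]),"tip",pj(tip))
v,u=np.mgrid[:384,:512]; w=(u>225)&(u<265)&(v>150)&(v<195)
for n,m in(("yel",w&(H>18)&(H<34)&(S>150)),("blue",w&(H>100)&(H<130)&(S>60)),("red",w&((H<6)|(H>174))&(S>110))):
    if m.sum(): print(n,m.sum(),u[m].mean().round(1),v[m].mean().round(1),v[m].min(),v[m].max(),ray(u[m].mean(),v[m].mean(),.046))
# uncovered reference before descent
t=np.load("s3.npz"); H,S,V=cv2.split(cv2.cvtColor(t["frame"],cv2.COLOR_RGB2HSV))
for n,m in(("blue",w&(H>100)&(H<130)&(S>60)),("red",w&((H<6)|(H>174))&(S>110))):
    if m.sum(): print(n,m.sum(),u[m].mean().round(1),v[m].mean().round(1),ray(u[m].mean(),v[m].mean(),.046))
z=np.load("t2.npz"); K=z["camera_matrix"];T=z["T"]; H,S,V=cv2.split(cv2.cvtColor(z["frame"],cv2.COLOR_RGB2HSV)); w=(u>295)&(u<335)&(v>133)&(v<172)
for n,m in(("blue",w&(H>100)&(H<130)&(S>60)),("red",w&((H<6)|(H>174))&(S>100))):
    print("top",n,m.sum(),ray(u[m].mean(),v[m].mean(),.046))
s=get_state(); print(s["tcp_pos"],s["contact_force"])
E
```

```text
stem bottom [243.9 172.4] top [243.7 163.4] tip [243.9 176. ]
yel 26 243.1 168.2 164 173 [ 0.611  -0.1891  0.046 ]
blue 4 244.5 176.5 176 177 [ 0.5804 -0.1415  0.046 ]
blue 7 244.0 176.3 [ 0.5827 -0.142   0.046 ]
red 6 245.0 166.5 [ 0.6099 -0.2027  0.046 ]
top blue 14 [ 0.5809 -0.1389  0.046 ]
top red 12 [ 0.609  -0.1985  0.046 ]
[ 0.52294567 -0.15294664  0.1160415 ] [ 1.63556674 -0.38909695  0.83228449]
```

>>> {"op": "apply_moves", "data": {"targets": [[0,0,0,-0.01,0,0,0],[0,0,0,-0.02,0,0,0],[0,-0.0045,-0.015,0,0,0,0],[0,-0.0045,-0.016,0,0,0,0],[0,-0.0045,-0.015,0,0,0,0],[0,-0.0045,-0.015,0,0,0,0],[0,0,0,0,0,0,0],[0,0,0,0,0,0,0]]}}

```text
time_s: 14.93
tcp_pos: [0.549, -0.2112, 0.1458]
eef_rot: [180.0, -0.1, -171.6]
contact_force: [0.3, -0.1, -1.4]
gripper_width: 0.0238
gripper_force: 30.0
```

>>> {"op": "apply_moves", "data": {"targets": [[0,0,0,0.01,0,0,0],[0,0,0,0.01,0,0,0],[0,0,0,0.004,0,0,0],[0,0,0,0.003,0,0,0],[0,0,0,0.002,0,0,0],[0,0,0,0.001,0,0,0],[0,0,0,0,0,0,0],[0,0,0,0,0,0,0],[0,0,0,0,0,0,0],[0,0,0,0,0,0,0],[0,0,0,0,0,0,0],[0,0,0,0,0,0,0],[0,0,0,0,0,0,0]]}}

```text
time_s: 16.02
tcp_pos: [0.5497, -0.2106, 0.1161]
eef_rot: [-180.0, 0.0, -171.5]
contact_force: [-1.4, 0.3, 1.0]
gripper_width: 0.0242
gripper_force: 30.0
```

```bash
python3 - <<'E'
from h import *
s=get_state(); print(s["tcp_pos"],s["contact_force"])
t=cap("side"); K=t["camera_matrix"]; T=t["T"]; Ti=np.linalg.inv(T); f=t["frame"]
H,S,V=cv2.split(cv2.cvtColor(f,cv2.COLOR_RGB2HSV))
def pj(p): q=Ti@np.r_[p,1]; u=K@q[:3]/q[2]; return u[:2].round(1)
tip=np.r_[s["tcp_pos"][:2]+[.0609,.0091],.046]; print(tip,"stem bottom",pj(tip+[0,0,.0155]),"tip",pj(tip),"blue0 244,176.3 red0 245,166.5")
v,u=np.mgrid[:384,:512]; w=(u>225)&(u<265)&(v>140)&(v<195)
for n,m in(("yel",w&(H>18)&(H<34)&(S>150)),("blue",w&(H>100)&(H<130)&(S>60)),("red",w&((H<6)|(H>174))&(S>110))):
    if m.sum(): print(n,m.sum(),u[m].mean().round(1),v[m].mean().round(1),v[m].max())
E
```

```text
[ 0.54972969 -0.21062955  0.11611163] [-1.37901357  0.31781049  1.02276245]
[ 0.61062969 -0.20152955  0.046     ] stem bottom [244.6 163.1] tip [244.7 166.6] blue0 244,176.3 red0 245,166.5
yel 41 244.0 158.7 163
blue 4 244.0 176.2 177
red 2 245.5 167.0 167
```

Both touches look right. Back to the cradle.

>>> {"op": "apply_moves", "data": {"targets": [[0,0,0,-0.01,0,0,0],[0,0,0,-0.025,0,0,0],[0,0,0,-0.025,0,0,0],[0,0,0,-0.025,0,0,0],[0,0,0.0314,0,0,0,0],[0,0,0.0314,0,0,0,0],[0,0,0.0314,0,0,0,0],[0,0,0.0314,0,0,0,0],[0,0,0.0314,0,0,0,0],[0,0,0.0314,0,0,0,0],[0,-0.0133,0.0314,0,0,0,0],[0,-0.0133,0.0314,0,0,0,0],[0,-0.0133,0.0314,0,0,0,0],[0,-0.0133,0.0314,0,0,0,0],[0,-0.0133,0.0314,0,0,0,0],[0,-0.0133,0.0314,0,0,0,0]]}}

```text
time_s: 17.4
tcp_pos: [0.573, 0.1755, 0.2017]
eef_rot: [180.0, 0.0, -171.5]
contact_force: [-0.7, 0.1, -1.2]
gripper_width: 0.0237
gripper_force: 30.0
```

>>> {"op": "apply_moves", "data": {"targets": [[0,0,0,0,0,0,0.057],[0,0,0,0,0,0,0.057],[0,0,0,0,0,0,0.057],[0,0,0,0,0,0,0.057],[0,0,0,0,0,0,0],[0,0,0,0,0,0,0],[0,0,0,0,0,0,0]]}}

```text
time_s: 17.98
tcp_pos: [0.5729, 0.1737, 0.2013]
eef_rot: [180.0, 0.0, 168.1]
contact_force: [0.3, 0.2, -0.7]
gripper_width: 0.0235
gripper_force: 30.0
```

>>> {"op": "apply_moves", "data": {"targets": [[0,0,0,0.02,0,0,0],[0,0,0,0.03,0,0,0],[0,0,0,0.025,0,0,0],[0,0,0,0.015,0,0,0],[0,0,0,0.01,0,0,0],[0,0,0,0.005,0,0,0],[0,0,0,0.005,0,0,0],[0,0,0,0,0,0,0],[0,0,0,0,0,0,0]]}}

```text
time_s: 18.73
tcp_pos: [0.5735, 0.1742, 0.0918]
eef_rot: [179.9, 0.1, 168.0]
contact_force: [1.3, 1.0, -0.9]
gripper_width: 0.0237
gripper_force: 30.0
```

Still hanging by about 1 mm, so I lower it a touch, open and retreat.

>>> {"op": "apply_moves", "data": {"targets": [[0,0,0,0.001,0,0,0],[0,0,0,0,0,0,0],[1,0,0,0,0,0,0],[1,0,0,0,0,0,0],[1,0,0,0,0,0,0],[1,0,0,0,0,0,0],[1,0,0,0,0,0,0],[1,0,0,0,0,0,0],[1,0,0,0,0,0,0],[1,0,0,-0.015,0,0,0],[1,0,0,-0.03,0,0,0],[1,0,0,-0.03,0,0,0],[1,0,0,-0.03,0,0,0],[1,0,0,-0.03,0,0,0],[1,0,0,-0.025,0,0,0],[1,0,0,0,0,0,0],[1,0,0,0,0,0,0]]}}

```text
time_s: 20.15
tcp_pos: [0.5735, 0.1742, 0.2517]
eef_rot: [179.8, 0.1, 168.0]
contact_force: [0.3, 0.0, -0.9]
gripper_width: 0.0878
gripper_force: 0.0
```

```bash
python3 - <<'E'
from h import *
d=cap("wrist"); save(d,"pics/w4.png",1); P=d["P"]
m=(abs(P[...,0]-.567)<.11)&(abs(P[...,1]-.178)<.08)&(P[...,2]>.09)&(P[...,2]<.106)
lab=cv2.connectedComponentsWithStats(m.astype(np.uint8)); k=1+lab[2][1:,4].argmax(); p=P[lab[1]==k]
print("bar",len(p),cv2.minAreaRect(p[:,:2].astype(np.float32)*1000),p.mean(0))
q=np.c_[p[:,:2],np.ones(len(p))]; print("plane",np.linalg.lstsq(q,p[:,2],rcond=None)[0][:2])
t=cap("side");P=t["P"]; H,S,V=cv2.split(cv2.cvtColor(t["frame"],cv2.COLOR_RGB2HSV))
a=np.radians(8.5); X=P[...,0]*np.cos(a)+P[...,1]*np.sin(a); Y=-P[...,0]*np.sin(a)+P[...,1]*np.cos(a)
m=(H>60)&(H<95)&(S>80)&(P[...,2]>.13)&(P[...,2]<.26)&(abs(X-.63)<.05)&(abs(Y+.25)<.12)
print("lid",m.sum(),np.pi/2+np.arctan(np.polyfit(P[...,2][m],X[m],1)[0]))
E
```

```text
bar 2897 ((569.3134765625, 176.20640563964844), (23.99285888671875, 147.7653045654297), 78.08141326904297) [0.56367327 0.17736127 0.09464266]
plane [0.00287639 0.00201539]
lid 398 1.623452834392812
```

View pics/w4.png

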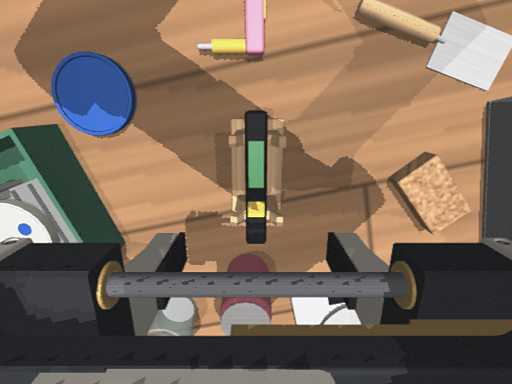

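The bar at (256,175) lies level in the wooden cradle, about 1 mm from where it was, and the lid stands at 1.62 rad.

```bash
python3 -c "
from plant import close_job; print(close_job())"
```

```text
the job is handed in; nothing more can be done
None
```

I handed the job in at about 20 s on the robot's clock: the lid stands open at about 1.62 rad, both marks were touched (blue, then red), and the probe is back in its cradle, level and about 1 mm from where it started; the hand-in gave no verdict.

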